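# Start up the skate-blade sharpener

## Task

Get the skate-blade sharpener running the safe way, just pushing and pressing with the fingertips, nothing picked up: first push the raised yellow wheel guard fully down, then switch on the dust extraction by pressing down the raised half of the green rocker, and last press the green start button on the machine fully in and let it come back out. Leave the red stop button and the bench lamp's white rocker as they are, and the blade holder, the hone and the oil bottle standing where they are.

Things in the scene. Friction and masses are not known exactly. Their poses are not given: they have to be found in the camera images.
- machine: Bench skate-blade sharpener, fixed. Origin: centre of its underside; x runs from its front (operator) to its rear, y to the operator's left, z up. Grey base 330 x 360 mm (x, y), aluminium deck 350 x 380 mm with its top 95 mm up. Red motor housing at the rear: x +35 to +160, y -180 to +180 mm, flat top 175 mm up, with the two buttons. In front of it a small grinding wheel under the yellow guard.
- guard_hinge (a point): Middle of the guard's hinge axis, at the upper front edge of the red housing (machine x +35, y 0, 170 mm up). The axis lies along the machine's y. The axes here turn with the guard: x along the plate from the free edge to the hinge, z out of its outer face.
- guard (a joint): Angle of the wheel guard in rad: 0 is fully down (plate level, on its stop), up to 1.35 raised (nearly upright, leaning back to the housing). It starts raised 0.7 to 1.2. A stiff friction hinge holds it wherever it is left; 1 to 2 N on its face near the free edge pushes it down.
- guard_push (a point): Point on the guard's outer face, mid-width, 80 mm from the hinge axis. The guard is a yellow frame with a clear window, 120 mm wide, 96 mm from hinge axis to free edge, plate 4 mm thick, 26 mm skirts below the sides and free edge. Push the outer face to the front and down about the hinge; when shut, the free edge is at machine x -61 mm and the outer face 172 mm above the bench.
- extract_box: Dust extraction switch: grey box 84 x 84 x 46 mm fixed to the bench, left or right of the machine, with a white rim 53 mm up along its y sides and a conduit stub on its +x side. Origin: centre of its underside; x points away from the operator, z up. It carries a green rocker plate 60 x 62 mm (x, y).
- extract_pad (a point): Point on the top face of the green rocker, on the half to press for ON (the half on the box's +x side, with a white marker bar), 22 mm from the rocker's middle; about 59 mm above the bench when off, 53 mm when on. x and y of the axes lie roughly in the face.
- extract (a joint): Green rocker in rad: 0 off (the +x half raised), 0.24 on (the +x half pressed down). Snap action: it takes about 5 N at the pad and jumps over past 0.12; the pad goes down some 5 mm in all.
- lamp_box: Bench lamp switch: the same box with a white rocker, on the other side of the machine. To be left alone.
- lamp (a joint): White rocker of the bench lamp in rad: starts at 0 (off), 0.24 would be on. Leave off.
- start_top (a point): Centre of the top of the green start button, 30 mm across, in a steel collar 46 mm across, on the housing at machine x +85, y -75 mm; 194 mm above the bench when out. It moves straight down.
- start (a joint): Green start button in m: 0 out, 0.006 fully in. Spring return; about 5 N presses it fully in.
- stop_top (a point): Centre of the top of the red stop button, 40 mm across, in a yellow collar 56 mm across, at machine x +85, y -145 mm; same height as the start button. Not to be pressed.
- stop (a joint): Red stop button in m: 0 out, 0.006 fully in. Leave out.
- holder: Loose aluminium blade holder with a steel runner 270 mm long clamped in it, standing on the front of the deck in front of the guard, runner along the machine's y. 60 mm high with two black knobs, about 80 mm deep, 0.8 kg. Origin: underside, near its middle.
- hone: Loose hand hone, grey stone on a wooden back, 110 x 34 x 22 mm, lying on the bench. Origin: centre of its underside.
- oil: Loose oil bottle, 44 mm across, 120 mm high, red cap, standing on the bench. Origin: centre of its underside.

How it is judged:
On the way, in this order (a step that is already met when the one before it is completed fails the run):
1. the wheel guard is fully down (value of joint guard below 0.04 rad), for 0.2 s.
2. the dust extraction is switched on, the guard still down (value of joint extract above 0.2 rad and value of joint guard below 0.05 rad), for 0.2 s.
3. the green start button is pressed in, with the guard down and the extraction on (all of step 2 and value of joint start above 0.0045 m), for 0.05 s.
At the end, for the whole second after the job is handed in: The guard is down (within 0.05 rad), the green rocker is on (above 0.2 of 0.24 rad), the start button has come back out, the stop button is out, the white rocker is off, and the holder, hone and bottle are within 15 mm of where they stood, the bottle upright (all of step 2 and value of joint each of start, stop below 0.001 m and value of joint lamp below 0.05 rad and distance of each of holder, hone, oil from where it was at the start of the episode below 0.015 m and angle between oil's own z axis and vertical below 0.1 rad); the robot touches nothing.
It fails at once if the start button is pressed with the guard up or the extraction off (value of joint start above 0.003 m and (value of joint guard above 0.1 rad or value of joint extract below 0.12 rad)).
It fails at once if the red stop button is pressed (value of joint stop above 0.003 m).
It fails at once if the bench lamp is switched on (value of joint lamp above 0.15 rad).
It fails at once if the blade holder is moved or lifted (distance of holder from where it was at the start of the episode above 0.015 m).
It fails at once if the hone or the oil bottle is moved or lifted (distance of any of hone, oil from where it was at the start of the episode above 0.015 m).
It also fails if it takes over 54 s, if anything falls off the work surface, if the arm or the gripper's body presses on something with over 40 N, if the wrist force passes 120 N, or if a joint passes its speed limit or range.

## Robot

A 6-joint arm with a two-finger parallel gripper is mounted at the origin on the work surface. World frame = base frame: x ahead of the robot, y to its left, z up, the work surface at z = 0. Lengths are in m, angles in rad, forces in N, time in s.
With the tool pointing down it reaches from about 0.325 to 0.9 m from the base axis. Payload 6.1 kg.
Tool frame: the origin (TCP) lies at the very end of the fingers, on their centre line; the grasp point (between the pads) lies 19 mm behind it; z points along the fingers, y is the line along which they close (so a half turn about z gives the same grasp; the last joint's range is limited). The gripper opens to 87 mm and grips with 3 to 60 N. Pads are 19 mm wide; open, the fingers measure 117 mm over their backs; the gripper's body (75 mm by 190 mm) begins 51 mm behind the grasp point.
Start: joints at [1.027, 0.22, 1.526, -0, 1.395, -0.126], TCP at [0.254, 0.571, 0.195] pointing down, gripper open.
Joint ranges: [-2.98, 2.98], [-0.91, 2.08], [0.09, 2.57], [-1.24, 4.39], [0.2, 2.65], [-2.68, 2.68]. Speed limits (rad/s): [2.57, 2.57, 3.01, 3.14, 3.14, 3.14].

## Interface

Orientations are given as a 3x3 rotation matrix whose columns are the frame's x, y, z axes.
In Python, from rig import env gives the robot as it stands.
- The arm moves only by the shell command python3 -m pendant 'ROWS' [OPENING] [FORCE]. ROWS is a JSON object of lists of equal length, an entry for each row: "xyz": the shift along the world's x, y, z in cm, a list of three; "twist": the turn, a rotation vector about the world's x, y, z in degrees, a list of three. In form: {"xyz": [[x, y, z], ...], "twist": [[rx, ry, rz], ...]}. A call has 1 to 10 rows; each row is the pose to reach, as a shift and turn from the pose commanded when the call began; what a row does not reach only later rows make up. A row lasts 1/12 s, in which the tool goes at most 41.7 mm and 7.16 degrees, less where a joint would pass 70% of its speed; a pose out of reach is approached as far as the arm can. A call with a gripper value outside its range is refused whole. OPENING is the opening in per cent of the stroke, from 0 (shut) to 100 (fully open), set as the call begins (- or left out, the last holds). The fingers move at their own pace and stop on an object; FORCE is the grip in N (left out, the last holds). Time passes only in rows, so rows that repeat a pose let the fingers close. It gives the time, the measured TCP pose, the force, the opening and the grip force at its end, in the units of the state.
- env.state(): the state, without advancing time (a new reading comes with each control period).
- env.grab_frame(name): name is "scene" or "side" or "wrist"; returns a dict with "image" (480x640x3 uint8, red, green, blue), "mtx" (3x3 intrinsics, pixels), "pose" (4x4, takes a point from camera to world coordinates); the wrist camera has in their place "T_tool_cam" (4x4, takes a point from camera to tool coordinates, whose origin is the TCP and whose axes are the flange's). Camera axes: x right, y down, z forward; pixel columns grow to the right and rows downward; lengths in m; the calibration is good to about 2 mm. A picture is of the moment at which its call begins: read the wrist's pose just before it. There is no depth.
- env.hand_in(): hands the job in; it is judged then, once.
The state is a dict: "time": time; "joint_positions": joint angles; "qvel": joint speeds; "effort": joint torques, N m; "tcp_pos": TCP position; "ee_rot": TCP orientation; "force": force on the tool from outside, world axes, zero at the start; "ft_torque": the same for the moment, N m; "grip_width": finger opening in m; "finger_force": force on a finger pad.
Only numpy, scipy, OpenCV 4.12 (cv2) and the standard library are available. Lean on these libraries where they do the work, as an engineer would, in place of code of your own. Each camera call takes 0.05 s, during which the arm holds its last target. There are 200 camera calls.

## Working session

There is one attempt and no reset: what is moved stays moved. The work goes in short steps, Python scripts to look and compute and a shell command to move; the robot and the scene stay as the last step left them, time stands still between calls to the robot, and variables do not carry over. Pictures are saved under pics/ and viewed, at most 10 in all, crops included, and the job is handed in when it is done.

```bash
mkdir -p pics
python3 - <<'E'
from rig import env
import cv2,numpy as np
s=env.state();print(s['time'],s['tcp_pos'],s['ee_rot'])
for n in("scene","side"):
    f=env.grab_frame(n);cv2.imwrite(f"pics/{n}0.png",f["image"][:,:,::-1]);print(n,f["mtx"].tolist(),f["pose"].round(4).tolist())
    np.savez(f"{n}0.npz",**f)
E
```

```text
0.0 [0.25324077 0.57065562 0.19401503] [[-9.13985415e-01  4.05745695e-01 -1.04538934e-03]
 [ 4.05746954e-01  9.13983874e-01 -1.69932614e-03]
 [ 2.65974733e-04 -1.97732285e-03 -9.99998010e-01]]
scene [[443.07929356296427, 0.0, 318.0796109461784], [0.0, 443.07929356296427, 233.43121561782579], [0.0, 0.0, 1.0]] [[0.1366, 0.7503, -0.6468, 1.2714], [0.9906, -0.1103, 0.0812, -0.0901], [-0.0104, -0.6518, -0.7583, 1.0134], [0.0, 0.0, 0.0, 1.0]]
side [[490.4588030670904, 0.0, 315.956947156081], [0.0, 490.4588030670904, 245.3914647940755], [0.0, 0.0, 1.0]] [[-0.9983, -0.0373, 0.0452, 0.4943], [-0.0584, 0.695, -0.7166, 0.7583], [-0.0047, -0.718, -0.696, 0.8811], [0.0, 0.0, 0.0, 1.0]]
```

View pics/scene0.png

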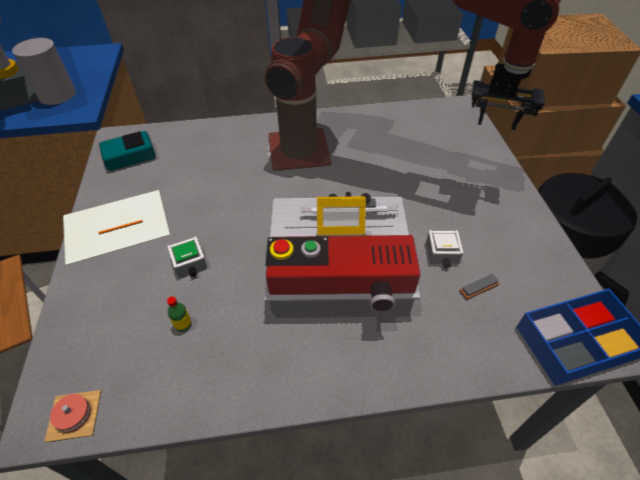

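View pics/side0.png

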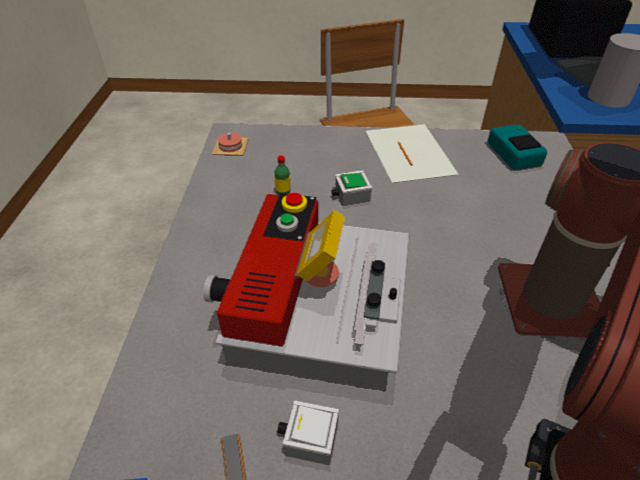

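The scene view shows the machine in the middle, with stop at (281,249), start at (311,246), the raised guard at (341,215), the green rocker at (186,253) and the lamp rocker at (445,243). The side view shows start at (287,220), stop at (294,202), the guard at (322,245) and the green rocker at (354,181).

```bash
cat > h.py <<'E'
import numpy as np,cv2
def ray(K,T,p):
    d=T[:3,:3]@np.linalg.solve(K,[p[0],p[1],1.]);return T[:3,3],d/np.linalg.norm(d)
def plane(K,T,p,z):
    o,d=ray(K,T,p);return o+d*(z-o[2])/d[2]
def tri(r):
    A=sum(np.eye(3)-np.outer(d,d) for o,d in r);b=sum((np.eye(3)-np.outer(d,d))@o for o,d in r)
    return np.linalg.solve(A,b)
def blob(im,lo,hi,box):
    x0,y0,x1,y1=box;h=cv2.cvtColor(im,cv2.COLOR_RGB2HSV)[y0:y1,x0:x1]
    m=cv2.inRange(h,lo,hi);n,l,s,c=cv2.connectedComponentsWithStats(m);i=1+s[1:,4].argmax()
    pts=np.argwhere(l==i)[:,::-1]+[x0,y0]
    return c[i]+[x0,y0],s[i,4],pts
E
python3 - <<'E'
from h import *
G=((40,90,40),(85,255,255));R=((0,150,60),(8,255,255));Y=((20,130,60),(35,255,255))
B={'scene':dict(start=(G,(298,234,325,258)),stop=(R,(268,236,294,258)),green=(G,(165,235,210,275)),guard=(Y,(305,185,375,236))),
 'side':dict(start=(G,(273,208,302,232)),stop=(R,(282,191,308,210)),green=(G,(335,168,375,196)),guard=(Y,(296,208,350,285)))}
fs={n:np.load(n+'0.npz') for n in B}
for k,z in dict(start=.194,stop=.194,green=.056,guard=None).items():
    r=[]
    for n in B:
        f=fs[n];c,a,p=blob(f['image'],*B[n][k][0],B[n][k][1]);r.append(ray(f['mtx'],f['pose'],c))
        print(k,n,c.round(1),a,plane(f['mtx'],f['pose'],c,z).round(4) if z else cv2.boxPoints(cv2.minAreaRect(p.astype('f4'))).round(0).tolist())
    print('  tri',tri(r).round(4))
for n in B:
    im=fs[n]['image'][:,:,::-1]
    x,y=(150,180) if n=='scene' else (200,160)
    cv2.imwrite(f'pics/{n}c.png',cv2.resize(im[y:y+130,x:x+300] if n=='scene' else im[y:y+230,x:x+220],None,fx=2.6,fy=2.6,interpolation=cv2.INTER_CUBIC))
E
```

```text
start scene [310.1 245.3] 97 [ 0.6068 -0.0264  0.194 ]
start side [286.4 218.5] 129 [ 0.6066 -0.0281  0.194 ]
  tri [ 0.6068 -0.0267  0.1947]
stop scene [280.9 245.8] 170 [ 0.598  -0.0954  0.194 ]
stop side [293.7 198.3] 161 [ 0.5975 -0.0975  0.194 ]
  tri [ 0.5978 -0.0958  0.1947]
green scene [184.7 250.7] 340 [ 0.4634 -0.3615  0.056 ]
green side [353.3 180. ] 258 [ 0.4588 -0.3595  0.056 ]
  tri [ 0.4592 -0.3631  0.0524]
guard scene [341.1 214.4] 1188 [[317.0, 234.0], [317.0, 196.0], [365.0, 196.0], [365.0, 234.0]]
guard side [322.1 247.4] 1553 [[295.0, 277.0], [317.0, 205.0], [348.0, 214.0], [326.0, 286.0]]
  tri [0.5255 0.0628 0.2013]
```

View pics/scenec.png

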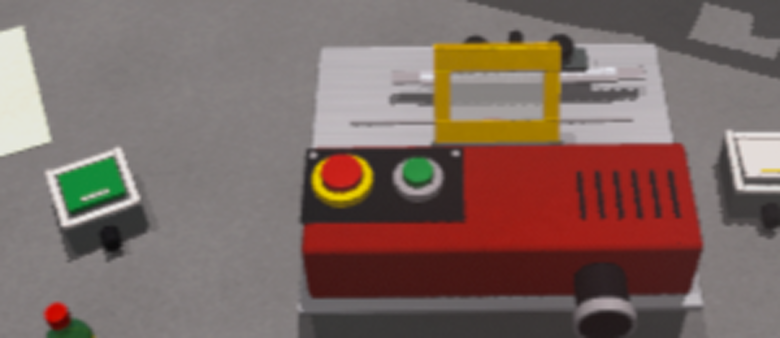

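View pics/sidec.png

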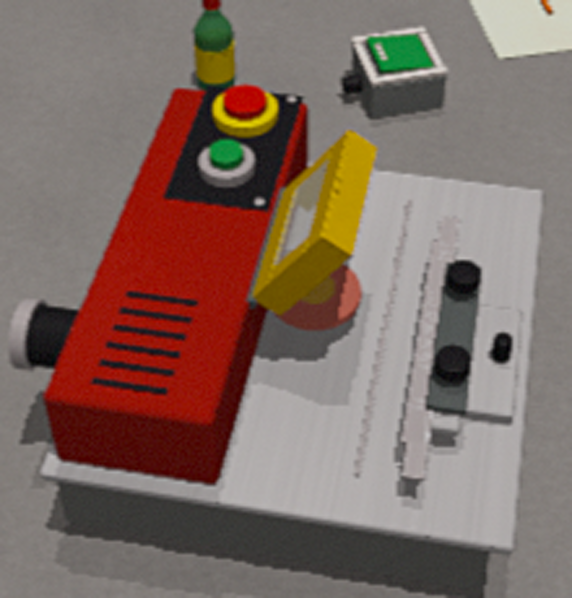

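The crops show the guard raised about 45°, its free edge away from the housing. The green rocker's marker bar is at scene (186.5,255.4) and the conduit at (192,272). Next I compute the geometry.

Run:
```python
from h import *
f=np.load('scene0.npz');K,T=f['mtx'],f['pose'];g=np.load('side0.npz')
st=np.array([.6067,-.027]);sp=np.array([.5978,-.0962]);ym=(st-sp)/np.linalg.norm(st-sp);xm=np.array([ym[1],-ym[0]])
O=st-.085*xm+.075*ym;H=O+.035*xm;print('yaw',np.degrees(np.arctan2(xm[1],xm[0])),'O',O,'H',H)
o,d=ray(K,T,(341,195.5));n=np.r_[ym,0];p=o+d*((np.r_[H,.17]-o)@n)/(d@n)
q=p-np.r_[H,.17];print('edge',p,'dist',np.linalg.norm(q),'angle',np.arctan2(q[2],-q[:2]@xm))
c=plane(K,T,(184.7,250.7),.056);m=plane(K,T,(186.5,255.4),.059);cd=plane(K,T,(192.3,272.3),.025)
print('rocker',c,'marker',m,'conduit',cd,np.degrees(np.arctan2(*(cd-c)[1::-1])))
_,_,pt=blob(f['image'],(40,90,40),(85,255,255),(165,235,210,275))
print([plane(K,T,b,.056)[:2].round(4).tolist() for b in cv2.boxPoints(cv2.minAreaRect(pt.astype('f4')))])
print('oil cap',plane(K,T,(172,300),.12))
```

```text
yaw -7.328733817598598 O [0.53196155 0.05823007] H [0.56667562 0.0537654 ]
edge [0.54101342 0.05706588 0.28397369] dist 0.116873627048588 angle 1.3475661934925665
rocker [ 0.46349539 -0.36156003  0.056     ] marker [ 0.4834594  -0.35486075  0.059     ] conduit [ 0.51748186 -0.34520189  0.025     ] 16.857037937510714
[[0.4454, -0.3991], [0.4274, -0.3397], [0.4828, -0.3239], [0.4997, -0.3819]]
oil cap [ 0.66471455 -0.36456787  0.12      ]
```

Run:
```python
from h import *
f=np.load('scene0.npz');g=np.load('side0.npz')
H=np.array([.5667,.0538,.17]);xm=np.array([.9918,-.1276,0]);ym=np.array([.1276,.9918,0])
for s in [(365.4,196.5),(365.4,206)]:
  for q in [(323.8,252.3),(331,256)]:
    r=[ray(f['mtx'],f['pose'],s),ray(g['mtx'],g['pose'],q)];p=tri(r)
    print(s,q,[round(float((p-H)@v),4) for v in(xm,ym)],round(p[2]-.17,4),'res',[round(float(np.linalg.norm(np.cross(p-o,d))),4) for o,d in r])
```

```text
(365.4, 196.5) (323.8, 252.3) [-0.0559, 0.0627] 0.0786 res [0.0012, 0.0012]
(365.4, 196.5) (331, 256) [-0.0679, 0.0629] 0.0692 res [0.001, 0.001]
(365.4, 206) (323.8, 252.3) [-0.0486, 0.0575] 0.0631 res [0.0079, 0.0079]
(365.4, 206) (331, 256) [-0.0606, 0.0577] 0.0534 res [0.0102, 0.0102]
```

```bash
python3 -m pendant '{"xyz":[[0,0,4],[0,0,8],[1,-2,12],[3,-5.5,14],[5,-9,14],[7,-12.5,14],[9,-16,14],[11,-19.5,14],[13,-23,14],[15,-26.5,14]],"twist":[[0,0,5],[0,0,10],[0,0,16.5],[0,0,16.5],[0,0,16.5],[0,0,16.5],[0,0,16.5],[0,0,16.5],[0,0,16.5],[0,0,16.5]]}' 0
python3 -m pendant '{"xyz":[[2,-3.5,0],[4,-7,0],[6,-10.5,0],[8,-14,0],[10,-18,0],[11.5,-21.5,0],[13,-24.8,0],[13,-24.8,0],[13,-24.8,-3],[13,-24.8,-3]],"twist":[[0,0,0],[0,0,0],[0,0,0],[0,0,0],[0,0,0],[0,0,0],[0,0,0],[0,0,0],[0,0,0],[0,0,0]]}'
python3 - <<'E'
from rig import env
import cv2
print(env.state()['ee_rot'].round(3) if hasattr(env.state()['ee_rot'],'round') else env.state()['ee_rot'])
f=env.grab_frame("side");cv2.imwrite("pics/side1.png",cv2.resize(f["image"][130:390,180:460,::-1],None,fx=2.2,fy=2.2))
E
```

```text
time: 0.93
tcp_pos: [0.4039, 0.3043, 0.3349]
ee_rot: [[-0.992, 0.129, -0.0], [0.129, 0.992, -0.0], [0.0, -0.0, -1.0]]
force: [0.9, 0.1, 0.1]
grip_width: 0.0284
finger_force: 0.0
time: 1.77
tcp_pos: [0.5314, 0.0577, 0.2998]
ee_rot: [[-0.991, 0.131, -0.008], [0.131, 0.991, 0.001], [0.008, -0.0, -1.0]]
force: [-0.2, 1.0, -0.9]
grip_width: 0.001
finger_force: 0.0
[[-0.991  0.131 -0.008]
 [ 0.131  0.991  0.001]
 [ 0.008 -0.    -1.   ]]
```

View pics/side1.png

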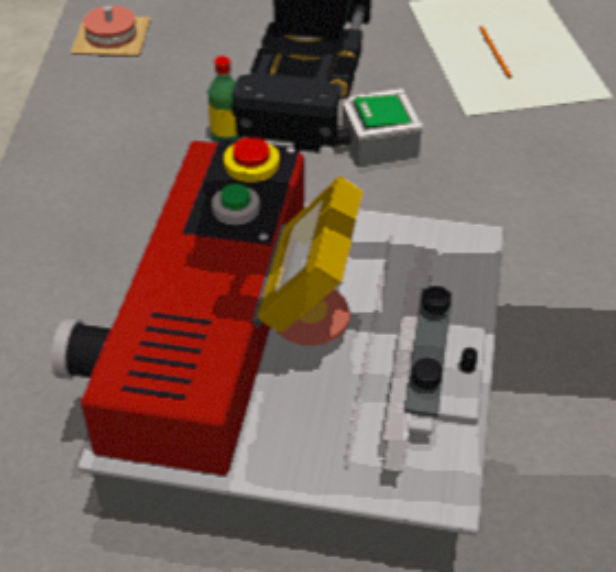

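The fingertips are hidden behind the gripper body, whose bottom edge is at (290,140). The guard is unmoved at (315,255). Descending onto its face.

```bash
python3 -m pendant '{"xyz":[[0,0,-2.5],[0,0,-5],[0,0,-6.2],[-0.3,0,-7],[-0.9,0.1,-7.6],[-1.4,0.2,-8.3],[-1.9,0.25,-9.2],[-2.4,0.3,-10.2],[-2.7,0.35,-11],[-2.7,0.35,-11]],"twist":[[0,0,0],[0,0,0],[0,0,0],[0,0,0],[0,0,0],[0,0,0],[0,0,0],[0,0,0],[0,0,0],[0,0,0]]}'
```

```text
time: 2.65
tcp_pos: [0.5055, 0.0621, 0.1943]
ee_rot: [[-0.992, 0.129, -0.001], [0.129, 0.992, 0.0], [0.001, 0.0, -1.0]]
force: [0.2, 0.3, -0.6]
grip_width: 0.0008
finger_force: 0.1
```

```bash
python3 -m pendant '{"xyz":[[0,0,-0.7],[-0.2,0,-1.3],[-0.3,0,-1.8],[-0.3,0,-2.1],[-0.3,0,-2.3],[-0.3,0,-2.4],[-0.3,0,-2.5],[-0.3,0,-2.5],[-0.3,0,-2.5]],"twist":[[0,0,0],[0,0,0],[0,0,0],[0,0,0],[0,0,0],[0,0,0],[0,0,0],[0,0,0],[0,0,0]]}'
```

```text
time: 3.4
tcp_pos: [0.5037, 0.0617, 0.1702]
ee_rot: [[-0.992, 0.129, 0.0], [0.129, 0.992, -0.0], [-0.0, -0.0, -1.0]]
force: [0.4, -0.8, 0.3]
grip_width: 0.0001
finger_force: 0.0
```

Run:
```python
from rig import env
import cv2,numpy as np
a=env.grab_frame("side")["image"][130:390,180:460,::-1];b=env.grab_frame("wrist")["image"][:,:,::-1]
c=env.grab_frame("scene")["image"][170:300,250:430,::-1]
cv2.imwrite("pics/s2.png",np.hstack([cv2.resize(a,(400,371)),np.vstack([cv2.resize(b,(247,185)),cv2.resize(c,(247,186))])]))
```

```text
(no output)
```

View pics/s2.png

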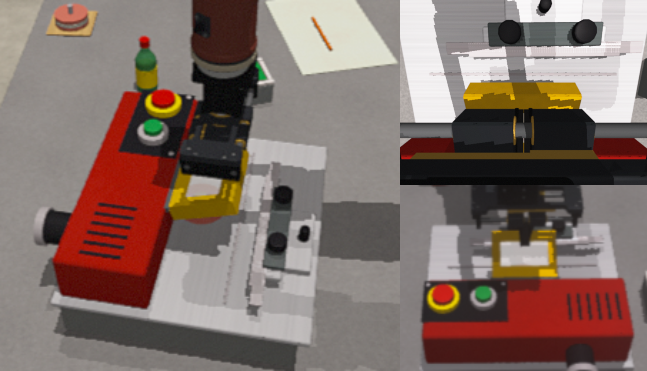

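The guard has followed the tip and is nearly level (side panel around (205,190)), and the force shows no firm stop yet. Pressing a few more millimetres.

```bash
python3 -m pendant '{"xyz":[[0,0,-0.1],[0,0,-0.2],[0,0,-0.3],[0,0,-0.3],[0,0,-0.3],[0,0,-0.3]],"twist":[[0,0,0],[0,0,0],[0,0,0],[0,0,0],[0,0,0],[0,0,0]]}'
```

```text
time: 4.05
tcp_pos: [0.5035, 0.0618, 0.167]
ee_rot: [[-0.992, 0.129, -0.0], [0.129, 0.992, 0.0], [0.0, 0.0, -1.0]]
force: [-0.7, 0.7, 1.3]
grip_width: 0.0003
finger_force: 0.1
```

Run:
```python
from rig import env
import cv2,numpy as np
a=env.grab_frame("side");c=env.grab_frame("scene")
np.savez('side3.npz',**a);np.savez('scene3.npz',**c)
a=a["image"][215:295,285:375,::-1]
c=c["image"][185:245,295:385,::-1]
cv2.imwrite("pics/s3.png",np.hstack([cv2.resize(a,(399,355),interpolation=2),cv2.resize(c,(399,266),interpolation=2)[:,:] if 0 else cv2.copyMakeBorder(cv2.resize(c,(399,266),interpolation=2),0,89,0,0,0)]))
```

```text
(no output)
```

View pics/s3.png

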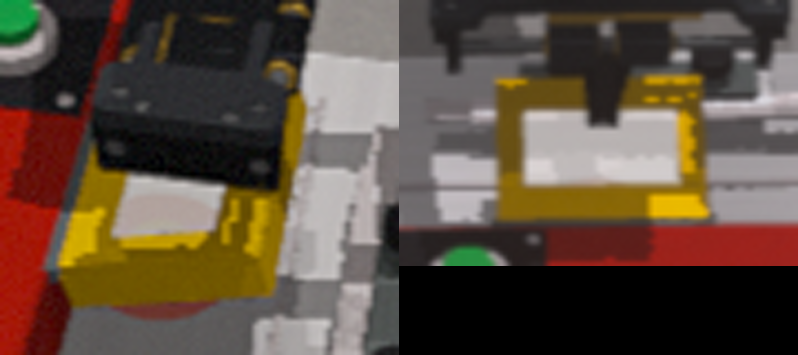

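Run:
```python
from h import *
H=np.array([.5667,.0538,.17]);xm=np.array([.9918,-.1276,0]);ym=np.array([.1276,.9918,0]);Z=np.array([0,0,1.])
for n,(x0,y0,off) in dict(scene3=(295,185,399),side3=(285,215,0)).items():
  f=np.load(n+'.npz');Ti=np.linalg.inv(f['pose'])
  for a in(0,.1,.2,.3):
    u=-np.cos(a)*xm+np.sin(a)*Z;w=np.sin(a)*xm+np.cos(a)*Z
    P=[H+.096*u+.06*ym+.002*w,H+.096*u-.06*ym+.002*w,H+.096*u+.06*ym-.026*w,H+.06*ym+.002*w]
    o=[]
    for p in P:
      q=f['mtx']@(Ti[:3,:3]@p+Ti[:3,3]);q=q[:2]/q[2];o.append([round((q[0]-x0)*4.433+off),round((q[1]-y0)*4.433)])
    print(n,a,o)
```

```text
scene3 0 [[693, 97], [492, 100], [690, 130], [706, 220]]
scene3 0.1 [[695, 87], [491, 90], [691, 116], [706, 220]]
scene3 0.2 [[696, 78], [491, 80], [692, 103], [706, 221]]
scene3 0.3 [[697, 69], [491, 72], [693, 91], [706, 221]]
side3 0 [[265, 295], [301, 109], [262, 337], [49, 266]]
side3 0.1 [[264, 280], [301, 94], [268, 324], [49, 266]]
side3 0.2 [[261, 265], [298, 79], [271, 309], [48, 266]]
side3 0.3 [[256, 250], [293, 64], [272, 294], [48, 266]]
```

The guard is still about 0.25 rad open. The tip seems to have gone into the window behind the front bar, so I lift, move forward onto the bar (about 84 mm from the hinge) and press again.

```bash
python3 -m pendant '{"xyz":[[0,0,2],[0,0,4.5],[-1,0.1,4.8],[-2,0.27,4.8],[-2,0.27,4.8],[-2,0.27,3],[-2,0.27,2.2],[-2,0.27,1.6],[-2,0.27,1.2],[-2,0.27,0.9]],"twist":[[0,0,0],[0,0,0],[0,0,0],[0,0,0],[0,0,0],[0,0,0],[0,0,0],[0,0,0],[0,0,0],[0,0,0]]}'
python3 -m pendant '{"xyz":[[0,0,-0.1],[0,0,-0.2],[0,0,-0.3],[0,0,-0.4],[0,0,-0.4],[0,0,-0.4]],"twist":[[0,0,0],[0,0,0],[0,0,0],[0,0,0],[0,0,0],[0,0,0]]}'
```

```text
time: 4.98
tcp_pos: [0.4831, 0.0644, 0.1751]
ee_rot: [[-0.992, 0.13, -0.002], [0.13, 0.992, 0.0], [0.002, -0.0, -1.0]]
force: [-0.4, 0.1, 0.5]
grip_width: 0.0005
finger_force: 0.0
time: 5.48
tcp_pos: [0.4837, 0.0644, 0.1723]
ee_rot: [[-0.992, 0.129, 0.0], [0.129, 0.992, -0.0], [-0.0, 0.0, -1.0]]
force: [-0.6, 0.3, 0.9]
grip_width: 0.0008
finger_force: 0.0
```

```bash
python3 -m pendant '{"xyz":[[0,0,-0.1],[0,0,-0.2],[0,0,-0.3],[0,0,-0.3],[0,0,-0.3],[0,0,-0.3]],"twist":[[0,0,0],[0,0,0],[0,0,0],[0,0,0],[0,0,0],[0,0,0]]}'
python3 - <<'E'
from rig import env
import cv2,numpy as np
a=env.grab_frame("side");c=env.grab_frame("scene")
a=a["image"][215:295,285:375,::-1]
c=c["image"][185:245,295:385,::-1]
cv2.imwrite("pics/s4.png",np.hstack([cv2.resize(a,(399,355),interpolation=2),cv2.copyMakeBorder(cv2.resize(c,(399,266),interpolation=2),0,89,0,0,0)]))
E
```

```text
time: 5.98
tcp_pos: [0.4836, 0.0644, 0.1691]
ee_rot: [[-0.992, 0.13, 0.0], [0.13, 0.992, -0.0], [-0.0, -0.0, -1.0]]
force: [0.5, -0.6, -0.2]
grip_width: 0.0001
finger_force: 0.0
```

View pics/s4.png

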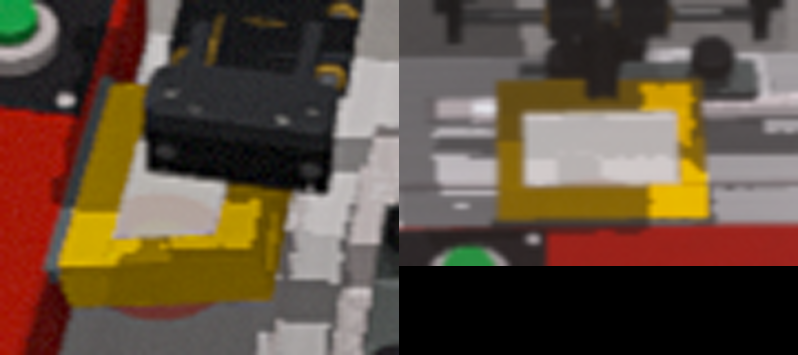

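```bash
python3 - <<'E'
from h import *
from rig import env
t=np.array(env.state()['tcp_pos'])
for n,(x0,y0,off) in dict(scene3=(295,185,399),side3=(285,215,0)).items():
  f=np.load(n+'.npz');Ti=np.linalg.inv(f['pose'])
  for p in [t,t+[0,0,.02],t+[.0095,0,0],t+[-.0095,0,0]]:
      q=f['mtx']@(Ti[:3,:3]@p+Ti[:3,3]);q=q[:2]/q[2];print(n,p.round(3),round((q[0]-x0)*4.433+off),round((q[1]-y0)*4.433))
E
python3 - <<'E'
from rig import env
import cv2
print(env.state()['tcp_pos'])
f=env.grab_frame("wrist");cv2.imwrite("pics/w5.png",f["image"][:,:,::-1])
E
```

```text
scene3 [0.484 0.064 0.169] 593 117
scene3 [0.484 0.064 0.189] 594 93
scene3 [0.493 0.064 0.169] 596 129
scene3 [0.474 0.064 0.169] 590 106
side3 [0.484 0.064 0.169] 257 199
side3 [0.484 0.064 0.189] 258 168
side3 [0.493 0.064 0.169] 236 198
side3 [0.474 0.064 0.169] 277 200
[0.48363658 0.06440542 0.16912571]
```

View pics/w5.png

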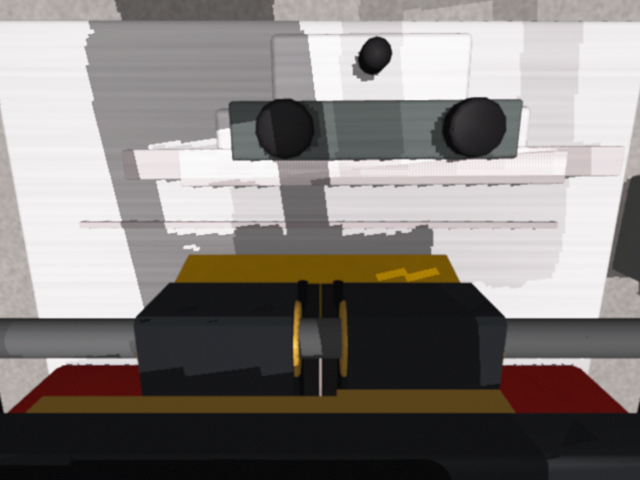

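The wrist view shows the closed fingers at (320,340), the guard's front edge right in front of them at (320,268) and the holder clear at (375,130). I need a number for the guard angle: lift off, then compare mask corners with projected ones.

```bash
python3 -m pendant '{"xyz":[[0,0,2],[0,0,5],[0,0,8],[2,-4,11],[4,-8,12],[6,-11,12],[6,-14,12],[6,-16,12],[6,-16,12]],"twist":[[0,0,0],[0,0,0],[0,0,0],[0,0,0],[0,0,0],[0,0,0],[0,0,0],[0,0,0],[0,0,0]]}'
cat > ga.py <<'E'
from h import *
H=np.array([.5667,.0538,.17]);xm=np.array([.9918,-.1276,0]);ym=np.array([.1276,.9918,0]);Z=np.array([0,0,1.])
Y=((20,130,40),(35,255,255))
def hull(f,box):
    _,a,p=blob(f['image'],*Y,box);h=cv2.convexHull(p.astype('i4'))[:,0]
    return a,h
def model(f,a):
    Ti=np.linalg.inv(f['pose']);u=-np.cos(a)*xm+np.sin(a)*Z;w=np.sin(a)*xm+np.cos(a)*Z
    P=np.array([H+s*u+y*ym+h*w for s in(.0,.096) for y in(-.06,.06) for h in(-.024,.002)])
    q=(f['mtx']@(Ti[:3,:3]@P.T+Ti[:3,3:])).T;return q[:,:2]/q[:,2:]
def ext(p): return [p[:,0].min(),p[:,0].max(),p[:,1].min(),p[:,1].max()]
E
python3 - <<'E'
from ga import *
from rig import env
print(env.state()['tcp_pos'])
side=env.grab_frame('side');sc=env.grab_frame('scene');np.savez('side6.npz',**side);np.savez('scene6.npz',**sc)
for nm,f,b in [('side0',np.load('side0.npz'),(290,200,360,300)),('side now',side,(290,200,360,300)),('scene0',np.load('scene0.npz'),(305,185,375,240)),('scene now',sc,(305,185,375,240))]:
    a,h=hull(f,b);print(nm,a,'xmin,xmax,ymin,ymax',ext(h))
    for A in((.85,.95,1.05) if '0' in nm else(0,.1,.2,.3)): print('  ',A,np.round(ext(model(f,A)),1))
E
```

```text
time: 6.88
tcp_pos: [0.5437, -0.0998, 0.2887]
ee_rot: [[-0.991, 0.134, -0.001], [0.134, 0.991, -0.002], [0.001, -0.002, -1.0]]
force: [-0.2, 0.8, -0.2]
grip_width: 0.0004
finger_force: 0.0
[ 0.54366281 -0.09979406  0.28870438]
side0 1553 xmin,xmax,ymin,ymax [np.int32(297), np.int32(344), np.int32(210), np.int32(280)]
   0.85 [295.3 347.  211.7 282.3]
   0.95 [295.3 344.2 209.  281.8]
   1.05 [295.2 341.  206.6 281.2]
side now 1711 xmin,xmax,ymin,ymax [np.int32(298), np.int32(353), np.int32(231), np.int32(283)]
   0 [296.1 352.9 234.  290.5]
   0.1 [296.  353.4 234.  287.3]
   0.2 [295.9 354.1 232.8 284.1]
   0.3 [295.8 354.3 229.3 283.9]
scene0 1188 xmin,xmax,ymin,ymax [np.int32(317), np.int32(365), np.int32(196), np.int32(234)]
   0.85 [315.6 364.3 196.1 235.9]
   0.95 [315.6 364.7 195.6 236. ]
   1.05 [315.5 365.1 195.4 236.1]
scene now 930 xmin,xmax,ymin,ymax [np.int32(317), np.int32(364), np.int32(202), np.int32(234)]
   0 [315.9 364.2 206.9 241.9]
   0.1 [315.8 364.2 204.6 241.2]
   0.2 [315.8 364.2 202.5 240.4]
   0.3 [315.8 364.2 200.7 239.5]
```

The angle is now about 0.23, and the images suggest the physical finger end sits about 20 mm above the reported TCP. I go back over the bar and press lower, watching the force.

```bash
python3 -m pendant '{"xyz":[[-1.5,4,0],[-3,8,0],[-4.5,12,0],[-6,16,0],[-6,16,-1],[-6,16,-4],[-6,16,-8],[-6,16,-10.5],[-6,16,-11.5],[-6,16,-12]],"twist":[[0,0,0],[0,0,0],[0,0,0],[0,0,0],[0,0,0],[0,0,0],[0,0,0],[0,0,0],[0,0,0],[0,0,0]]}'
python3 -m pendant '{"xyz":[[0,0,-0.2],[0,0,-0.4],[0,0,-0.6],[0,0,-0.8],[0,0,-1.0],[0,0,-1.2],[0,0,-1.2],[0,0,-1.2]],"twist":[[0,0,0],[0,0,0],[0,0,0],[0,0,0],[0,0,0],[0,0,0],[0,0,0],[0,0,0]]}'
cat > g.py <<'E'
from ga import *
from rig import env
side=env.grab_frame('side');sc=env.grab_frame('scene');np.savez('sideN.npz',**side);np.savez('sceneN.npz',**sc)
print('side',ext(hull(side,(290,200,360,310))[1]),'scene',ext(hull(sc,(305,185,375,240))[1]))
E
python3 g.py
```

```text
time: 7.82
tcp_pos: [0.4819, 0.0654, 0.1672]
ee_rot: [[-0.992, 0.128, -0.004], [0.128, 0.992, 0.0], [0.004, -0.0, -1.0]]
force: [-1.2, 0.2, 1.8]
grip_width: 0.0005
finger_force: 0.5
time: 8.48
tcp_pos: [0.4837, 0.0644, 0.1571]
ee_rot: [[-0.992, 0.13, 0.0], [0.13, 0.992, -0.0], [-0.0, -0.0, -1.0]]
force: [-0.5, -0.1, 0.3]
grip_width: 0.0006
finger_force: 0.0
side [np.int32(298), np.int32(349), np.int32(234), np.int32(286)] scene [np.int32(317), np.int32(364), np.int32(205), np.int32(234)]
```

Lower pressing works: the guard is down to about 0.1. Continuing.

```bash
python3 -m pendant '{"xyz":[[0,0,-0.2],[0,0,-0.4],[0,0,-0.5],[0,0,-0.6],[0,0,-0.7],[0,0,-0.8],[0,0,-0.8]],"twist":[[0,0,0],[0,0,0],[0,0,0],[0,0,0],[0,0,0],[0,0,0],[0,0,0]]}'
python3 -m pendant '{"xyz":[[0,0,-0.1],[0,0,-0.2],[0,0,-0.3],[0,0,-0.3],[0,0,-0.3]],"twist":[[0,0,0],[0,0,0],[0,0,0],[0,0,0],[0,0,0]]}'
python3 g.py
```

```text
time: 9.17
tcp_pos: [0.4835, 0.0644, 0.1489]
ee_rot: [[-0.992, 0.129, -0.0], [0.129, 0.992, -0.0], [0.0, -0.0, -1.0]]
force: [0.3, 1.0, 0.6]
grip_width: 0.0004
finger_force: 0.0
time: 9.58
tcp_pos: [0.4836, 0.0644, 0.1461]
ee_rot: [[-0.992, 0.129, -0.0], [0.129, 0.992, -0.0], [0.0, -0.0, -1.0]]
force: [0.8, -0.7, -0.3]
grip_width: 0.0006
finger_force: 0.0
side [np.int32(298), np.int32(348), np.int32(235), np.int32(290)] scene [np.int32(317), np.int32(364), np.int32(208), np.int32(234)]
```

```bash
python3 -m pendant '{"xyz":[[0,0,-0.1],[0,0,-0.2],[0,0,-0.3],[0,0,-0.3],[0,0,-0.3]],"twist":[[0,0,0],[0,0,0],[0,0,0],[0,0,0],[0,0,0]]}'
python3 g.py; python3 -m pendant '{"xyz":[[0,0,-0.1],[0,0,-0.2],[0,0,-0.3],[0,0,-0.3],[0,0,-0.3]],"twist":[[0,0,0],[0,0,0],[0,0,0],[0,0,0],[0,0,0]]}'
python3 g.py
```

```text
time: 10.1
tcp_pos: [0.4838, 0.0644, 0.1448]
ee_rot: [[-0.992, 0.129, 0.001], [0.129, 0.992, -0.0], [-0.001, -0.0, -1.0]]
force: [-5.4, 0.3, 11.2]
grip_width: 0.0001
finger_force: 5.6
side [np.int32(298), np.int32(348), np.int32(235), np.int32(290)] scene [np.int32(317), np.int32(364), np.int32(208), np.int32(234)]
time: 10.62
tcp_pos: [0.4839, 0.0644, 0.1446]
ee_rot: [[-0.992, 0.129, 0.001], [0.129, 0.992, -0.0], [-0.001, -0.0, -1.0]]
force: [-14.7, -0.8, 29.7]
grip_width: 0.0006
finger_force: 14.5
side [np.int32(298), np.int32(348), np.int32(235), np.int32(290)] scene [np.int32(317), np.int32(364), np.int32(208), np.int32(234)]
```

The guard is on its stop: force has built to 30 N with no further motion, and the mask matches angle 0. Lifting off, checking that it stays, then heading for the green rocker.

```bash
python3 -m pendant '{"xyz":[[0,0,0.6],[0,0,2],[0,0,4],[0,0,7],[0,0,10],[0,0,14],[0,-2,15],[0,-6,15],[0,-10,15],[0,-14,15]],"twist":[[0,0,0],[0,0,0],[0,0,0],[0,0,0],[0,0,0],[0,0,0],[0,0,6],[0,0,12],[0,0,18],[0,0,24]]}'
python3 g.py
python3 -m pendant '{"xyz":[[0,-4,0],[0,-8,0],[0,-12,0],[0,-16,0],[0,-20,0],[0,-24,0],[0,-27.9,0],[0,-27.9,-4],[0,-27.9,-8],[0,-27.9,-10]],"twist":[[0,0,0],[0,0,0],[0,0,0],[0,0,0],[0,0,0],[0,0,0],[0,0,0],[0,0,0],[0,0,0],[0,0,0]]}'
python3 - <<'E'
from ga import *
from rig import env
s=env.state();f=env.grab_frame('wrist');np.savez('w7.npz',**f);R=np.array(s['ee_rot']);t=np.array(s['tcp_pos']);print(t)
T=np.eye(4);T[:3,:3]=R;T[:3,3]=t;T=T@f['T_tool_cam'];print(T.round(3).tolist())
m=cv2.inRange(cv2.cvtColor(f['image'],cv2.COLOR_RGB2HSV),(40,90,40),(85,255,255));n,l,st,c=cv2.connectedComponentsWithStats(m)
for i in range(1,n):
    if st[i,4]>300: print(st[i],plane(f['mtx'],T,c[i],.056))
E
```

```text
time: 11.55
tcp_pos: [0.4837, -0.0745, 0.2907]
ee_rot: [[-0.958, -0.286, 0.001], [-0.286, 0.958, -0.0], [-0.001, -0.001, -1.0]]
force: [1.0, 0.8, 0.1]
grip_width: 0.0003
finger_force: 0.0
side [np.int32(298), np.int32(352), np.int32(234), np.int32(290)] scene [np.int32(317), np.int32(364), np.int32(207), np.int32(234)]
time: 12.48
tcp_pos: [0.482, -0.351, 0.1846]
ee_rot: [[-0.961, -0.277, -0.004], [-0.277, 0.961, 0.005], [0.003, 0.006, -1.0]]
force: [0.4, 0.1, -1.0]
grip_width: 0.0003
finger_force: 0.0
[ 0.48200293 -0.35098047  0.18464743]
[[-0.277, 0.93, 0.242, 0.415], [0.961, 0.266, 0.076, -0.371], [0.006, 0.253, -0.967, 0.375], [0.0, 0.0, 0.0, 1.0]]
[ 267  150   84   82 6260] [ 0.4571979 -0.3660128  0.056    ]
```

The guard stays down, and the wrist estimate of the rocker agrees with the others. I lower closer and check the tip against the rocker in all views.

```bash
python3 -m pendant '{"xyz":[[0,0,-3],[0,0,-6],[-0.2,-0.1,-8.5],[-0.2,-0.1,-10],[-0.2,-0.1,-10],[-0.2,-0.1,-10]],"twist":[[0,0,0],[0,0,0],[0,0,0],[0,0,0],[0,0,0],[0,0,0]]}'
python3 - <<'E'
from h import *
from rig import env
s=env.state();t=np.array(s['tcp_pos']);R=np.array(s['ee_rot']);o=[];print(t)
for n in('scene','side','wrist'):
    f=env.grab_frame(n);im=f['image'][:,:,::-1].copy()
    if n=='wrist': T=np.eye(4);T[:3,:3]=R;T[:3,3]=t;T=T@f['T_tool_cam']
    else: T=f['pose']
    Ti=np.linalg.inv(T);q=f['mtx']@(Ti[:3,:3]@t+Ti[:3,3]);q=q[:2]/q[2];print(n,q)
    cv2.circle(im,tuple(int(v) for v in q.round()),1,(255,0,255),-1)
    if n!='wrist':
        x,y=int(q[0])-40,int(q[1])-30;im=im[y:y+60,x:x+80]
    o.append(cv2.resize(im,(400,300),interpolation=2))
o.append(np.zeros_like(o[0]))
cv2.imwrite('pics/h8.png',np.vstack([np.hstack(o[:2]),np.hstack(o[2:])]))
E
```

```text
time: 13.03
tcp_pos: [0.4819, -0.3527, 0.0903]
ee_rot: [[-0.96, -0.28, -0.001], [-0.28, 0.96, 0.001], [0.0, 0.001, -1.0]]
force: [0.3, -0.5, 1.4]
grip_width: 0.0005
finger_force: 0.0
[ 0.48193626 -0.35274473  0.09031626]
scene [184.58239714 247.69954659]
side [345.45224001 171.08107548]
wrist [319.80753598 283.97223123]
```

View pics/h8.png

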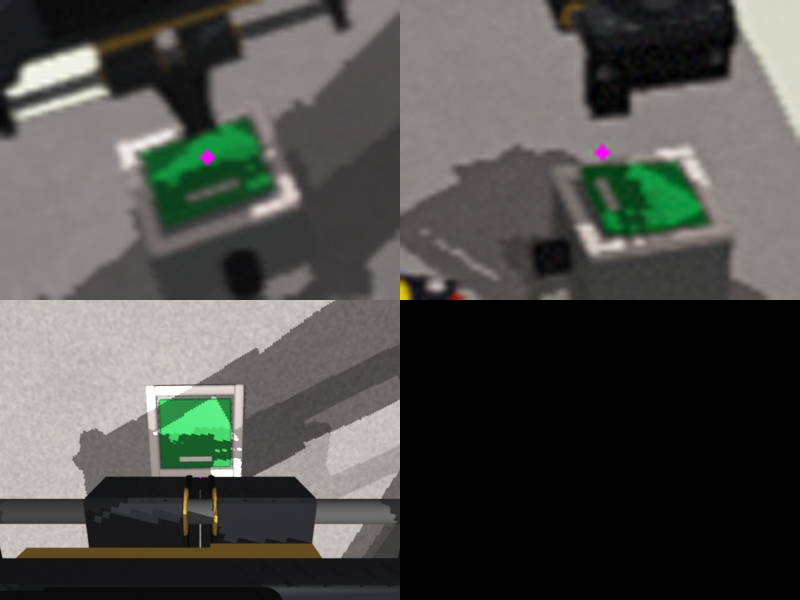

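The real finger end is about 20 mm above the TCP marker (side view: end at (607,115), marker at (602,153)) but well aligned laterally. The rocker, seen at (197,435) in the wrist panel, is centred under the fingers with the marker-bar half nearest them. Pressing down on it.

```bash
python3 -m pendant '{"xyz":[[0,-0.1,-2],[0,-0.1,-3.5],[0,-0.1,-4.5],[0,-0.1,-5],[0,-0.1,-5.2],[0,-0.1,-5.2]],"twist":[[0,0,0],[0,0,0],[0,0,0],[0,0,0],[0,0,0],[0,0,0]]}'
python3 -m pendant '{"xyz":[[0,0,-0.1],[0,0,-0.2],[0,0,-0.3],[0,0,-0.4],[0,0,-0.4],[0,0,-0.4]],"twist":[[0,0,0],[0,0,0],[0,0,0],[0,0,0],[0,0,0],[0,0,0]]}'
```

```text
time: 13.68
tcp_pos: [0.4819, -0.3546, 0.0385]
ee_rot: [[-0.96, -0.28, 0.0], [-0.28, 0.96, -0.0], [-0.0, -0.0, -1.0]]
force: [-0.6, 0.0, 0.3]
grip_width: 0.0006
finger_force: 0.0
time: 14.18
tcp_pos: [0.4817, -0.3544, 0.0342]
ee_rot: [[-0.96, -0.28, 0.0], [-0.28, 0.96, -0.0], [-0.0, -0.0, -1.0]]
force: [-0.4, -0.4, -0.6]
grip_width: 0.0004
finger_force: 0.0
```

```bash
python3 -m pendant '{"xyz":[[0,0,-0.1],[0,0,-0.2],[0,0,-0.3],[0,0,-0.3],[0,0,-0.3]],"twist":[[0,0,0],[0,0,0],[0,0,0],[0,0,0],[0,0,0]]}'
python3 -m pendant '{"xyz":[[0,0,-0.1],[0,0,-0.2],[0,0,-0.3],[0,0,-0.3]],"twist":[[0,0,0],[0,0,0],[0,0,0],[0,0,0]]}'
```

```text
time: 14.6
tcp_pos: [0.4821, -0.3545, 0.0316]
ee_rot: [[-0.96, -0.28, 0.001], [-0.28, 0.96, -0.0], [-0.001, -0.001, -1.0]]
force: [1.3, 1.1, 2.5]
grip_width: 0.0004
finger_force: 1.7
time: 14.93
tcp_pos: [0.4811, -0.3543, 0.0274]
ee_rot: [[-0.96, -0.28, -0.001], [-0.28, 0.96, 0.0], [0.001, 0.001, -1.0]]
force: [0.3, -0.9, 1.5]
grip_width: 0.0003
finger_force: 0.7
```

Contact, then the force dropped: it probably snapped over. Pressing to the stop to be sure.

```bash
python3 -m pendant '{"xyz":[[0,0,-0.1],[0,0,-0.2],[0,0,-0.2],[0,0,-0.2]],"twist":[[0,0,0],[0,0,0],[0,0,0],[0,0,0]]}'
python3 -m pendant '{"xyz":[[0,0,-0.1],[0,0,-0.2],[0,0,-0.2],[0,0,-0.2]],"twist":[[0,0,0],[0,0,0],[0,0,0],[0,0,0]]}'
```

```text
time: 15.27
tcp_pos: [0.4813, -0.3544, 0.0271]
ee_rot: [[-0.96, -0.28, -0.001], [-0.28, 0.96, 0.0], [0.001, 0.001, -1.0]]
force: [-3.6, 3.3, 9.6]
grip_width: 0.0006
finger_force: 4.9
time: 15.6
tcp_pos: [0.4814, -0.3545, 0.0268]
ee_rot: [[-0.96, -0.28, -0.001], [-0.28, 0.96, 0.0], [0.001, 0.0, -1.0]]
force: [-7.9, 7.0, 20.8]
grip_width: 0.0005
finger_force: 10.4
```

The rocker is on its stop after 5 mm of travel. Lifting away and moving over the start button.

```bash
python3 -m pendant '{"xyz":[[0,0,1],[0,0,4],[0,0,8],[0,0,12],[0,0,16],[0,0,20],[0,0,24],[0,0,27],[2,4,27],[4,8,27]],"twist":[[0,0,0],[0,0,0],[0,0,0],[0,0,0],[0,0,0],[0,0,-6],[0,0,-12],[0,0,-18],[0,0,-24],[0,0,-24]]}'
python3 -m pendant '{"xyz":[[1,3.5,0],[2,7,0],[3.5,10.5,0],[5,14,0],[6.5,18,0],[8,22,0],[8.5,24.7,0],[8.5,24.7,0],[8.5,24.7,-3],[8.5,24.7,-5]],"twist":[[0,0,0],[0,0,0],[0,0,0],[0,0,0],[0,0,0],[0,0,0],[0,0,0],[0,0,0],[0,0,0],[0,0,0]]}'
python3 - <<'E'
from h import *
from rig import env
for n,b in(('scene',(165,235,210,275)),('side',(335,168,375,196))):
    g=env.grab_frame(n)
    for f in(np.load(n+'0.npz'),g):
        c,a,p=blob(f['image'],(40,90,40),(85,255,255),b);print(n,c.round(1),a,p.min(0),p.max(0))
s=env.state();t=np.array(s['tcp_pos']);R=np.array(s['ee_rot']);print(t)
f=env.grab_frame('wrist');T=np.eye(4);T[:3,:3]=R;T[:3,3]=t;T=T@f['T_tool_cam']
m=cv2.inRange(cv2.cvtColor(f['image'],cv2.COLOR_RGB2HSV),(40,90,40),(85,255,255));n,l,st,c=cv2.connectedComponentsWithStats(m)
for i in range(1,n):
    if st[i,4]>150: print(st[i],plane(f['mtx'],T,c[i],.194))
E
python3 g.py
```

```text
time: 16.43
tcp_pos: [0.5193, -0.2818, 0.2971]
ee_rot: [[-0.989, 0.145, 0.004], [0.145, 0.989, -0.003], [-0.004, -0.003, -1.0]]
force: [0.6, 0.7, -0.4]
grip_width: 0.0004
finger_force: 0.0
time: 17.27
tcp_pos: [0.6041, -0.0326, 0.2433]
ee_rot: [[-0.991, 0.133, 0.001], [0.133, 0.991, -0.001], [-0.001, -0.001, -1.0]]
force: [-0.9, 0.5, -1.1]
grip_width: 0.0005
finger_force: 0.0
scene [184.7 250.7] 340 [172 241] [197 261]
scene [184.8 250.7] 380 [172 240] [198 262]
side [353.3 180. ] 258 [341 173] [365 187]
side [353.3 180. ] 271 [340 172] [365 188]
[ 0.60104068 -0.03283042  0.2391664 ]
[ 304  239   50   50 1859] [ 0.60483226 -0.02885242  0.194     ]
[  6 284  30  34 258] [ 0.60156365 -0.20859267  0.194     ]
side [np.int32(298), np.int32(352), np.int32(234), np.int32(290)] scene [np.int32(317), np.int32(364), np.int32(207), np.int32(234)]
```

```bash
python3 -m pendant '{"xyz":[[0,0,-0.5],[0,0,-1],[0,0,-1],[0,0,-1]],"twist":[[0,0,0],[0,0,0],[0,0,0],[0,0,0]]}'
```

```text
time: 17.85
tcp_pos: [0.6039, -0.033, 0.2342]
ee_rot: [[-0.991, 0.135, -0.0], [0.135, 0.991, 0.0], [0.0, -0.0, -1.0]]
force: [0.1, 0.5, 0.7]
grip_width: 0.0003
finger_force: 0.0
```

Run:
```python
from h import *
a=np.radians(17);bx=np.array([np.cos(a),np.sin(a),0]);by=np.array([-bx[1],bx[0],0]);C=np.array([.461,-.362,.056]);Z=np.array([0,0,1.])
from rig import env
for n,b in(('scene',(165,235,210,275)),('side',(335,168,375,196))):
    g=np.load(n+'0.npz');Ti=np.linalg.inv(g['pose'])
    for t in(.12,-.12):
        u=np.cos(t)*bx+np.sin(t)*Z;P=np.array([C+i*.03*u+j*.031*by for i,j in((1,1),(1,-1),(-1,-1),(-1,1))])
        q=(g['mtx']@(Ti[:3,:3]@P.T+Ti[:3,3:])).T;q=(q[:,:2]/q[:,2:]).astype('f4');print(n,t,cv2.contourArea(q))
    for f in(g,env.grab_frame(n)):
        _,_,p=blob(f['image'],(40,60,25),(85,255,255),b);h=cv2.convexHull(p.astype('i4'));print('  hull',cv2.contourArea(h),len(p),cv2.minAreaRect(p.astype('f4'))[1:])
```

```text
scene 0.12 334.63894938409794
scene -0.12 415.24847264098935
  hull 357.0 355 ((15.811387062072754, 23.717082977294922), 71.56504821777344)
  hull 404.5 403 ((17.75040626525879, 23.463815689086914), 70.55996704101562)
side 0.12 266.9584895807784
side -0.12 296.5376139660366
  hull 275.0 274 ((13.750680923461914, 24.4377384185791), 85.91438293457031)
  hull 291.0 289 ((14.794672966003418, 23.040882110595703), 75.96376037597656)
```

The areas match the "on" tilt. Pressing the start button.

```bash
python3 -m pendant '{"xyz":[[0.2,0.5,-1],[0.2,0.5,-3],[0.2,0.5,-5],[0.2,0.5,-6],[0.2,0.5,-6.5],[0.2,0.5,-6.8],[0.2,0.5,-7.0],[0.2,0.5,-7.2],[0.2,0.5,-7.2]],"twist":[[0,0,0],[0,0,0],[0,0,0],[0,0,0],[0,0,0],[0,0,0],[0,0,0],[0,0,0],[0,0,0]]}'
python3 -m pendant '{"xyz":[[0,0,-0.1],[0,0,-0.2],[0,0,-0.3],[0,0,-0.3],[0,0,-0.3]],"twist":[[0,0,0],[0,0,0],[0,0,0],[0,0,0],[0,0,0]]}'
```

```text
time: 18.7
tcp_pos: [0.6064, -0.0277, 0.1649]
ee_rot: [[-0.991, 0.135, 0.002], [0.135, 0.991, -0.0], [-0.002, 0.0, -1.0]]
force: [-6.4, 1.2, 9.0]
grip_width: 0.0006
finger_force: 4.2
time: 19.12
tcp_pos: [0.6066, -0.0278, 0.1647]
ee_rot: [[-0.991, 0.135, 0.003], [0.135, 0.991, -0.001], [-0.003, -0.0, -1.0]]
force: [-13.1, 2.5, 22.0]
grip_width: 0.0005
finger_force: 11.1
```

```bash
for i in 1 2 3 4 5; do python3 -m pendant '{"xyz":[[0,0,0.2],[0,0,0.2]],"twist":[[0,0,0],[0,0,0]]}' | egrep 'tcp|force'; done
```

```text
tcp_pos: [0.6072, -0.0279, 0.1648]
force: [-5.8, 0.9, 13.3]
finger_force: 6.7
tcp_pos: [0.6072, -0.028, 0.1659]
force: [-2.6, 1.5, 4.4]
finger_force: 2.2
tcp_pos: [0.6072, -0.028, 0.1669]
force: [0.8, 0.9, 3.5]
finger_force: 1.9
tcp_pos: [0.607, -0.028, 0.1681]
force: [1.1, -0.2, 2.2]
finger_force: 1.5
tcp_pos: [0.6063, -0.028, 0.1695]
force: [1.9, -0.1, 2.3]
finger_force: 1.1
```

The force fades like a spring over about 6 mm, so the button was fully in (hard stop at TCP z 0.1648). Retracting, checking, then handing in.

```bash
python3 -m pendant '{"xyz":[[0,0,1],[0,0,3],[0,0,6],[0,0,10],[0,0,13],[0,0,16],[0,0,16],[0,0,16],[0,0,16],[0,0,16]],"twist":[[0,0,0],[0,0,0],[0,0,0],[0,0,0],[0,0,0],[0,0,0],[0,0,0],[0,0,0],[0,0,0],[0,0,0]]}'
python3 g.py
python3 - <<'E'
from h import *
G=((40,90,40),(85,255,255))
for n,b,b2 in(('scene',(298,234,325,258),(165,235,210,275)),('side',(273,208,302,232),(335,168,375,196))):
    for k in('0','N'):
        f=np.load(n+k+'.npz')['image']
        for bb in(b,b2):
            try: c,a,_=blob(f,*G,bb);print(n,k,c.round(1),a)
            except ValueError: print(n,k,'hidden')
E
```

```text
time: 20.78
tcp_pos: [0.6049, -0.0278, 0.327]
ee_rot: [[-0.991, 0.135, -0.004], [0.135, 0.991, 0.001], [0.004, 0.0, -1.0]]
force: [0.8, 0.1, -0.8]
grip_width: 0.0003
finger_force: 0.0
side [np.int32(298), np.int32(352), np.int32(234), np.int32(290)] scene [np.int32(317), np.int32(364), np.int32(207), np.int32(234)]
scene 0 [310.1 245.3] 97
scene 0 [184.7 250.7] 340
scene N [310.2 246. ] 96
scene N [184.8 250.7] 380
side 0 [286.4 218.5] 129
side 0 [353.3 180. ] 258
side N [286.6 219. ] 125
side N [353.3 180. ] 272
```

```bash
python3 -c "
from rig import env
print(env.hand_in())"
```

```text
the job is handed in; nothing more can be done
None
```

I pushed the guard fully down, switched the dust extraction on, pressed the start button in and let it come back out, in that order, and handed the job in at about 21 s; the hand-in returned no verdict, I never pressed the stop button or the lamp rocker, and I did not re-measure the holder, hone or bottle at the end.

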